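# Crack the damp tub's stuck lid and hold it ajar

## Task

The lid of the damp tub on the banding wheel is stuck to its rubber seal. Turn the tub counter-clockwise until its orange lug is fully home under the steel hold-down bracket, lid still shut, and only then pull the lid up by its white handle to break the seal. Keep hold of the handle and finish holding the lid still and slightly open, about 3 cm at the handle-side rim, with the tub still home under the bracket; do not let the lid fly wide open, and leave the other things where they are.

Things in the scene. Friction and masses are not known exactly. Their poses are not given: they have to be found in the camera images.
- station: Plywood ware board, 320 (its x) x 450 (its y) x 12 thick, lying on the table; fixed, does not slide. Origin at the centre of its underside, z up. In its middle stands a low banding wheel (turntable) on a dark steel foot, with a round clear damp tub fixed on it under a blue lid; nothing on the tub stands higher than the lid but the handle. A steel hold-down bracket, 106 tall, stands on the board on its +y side.
- wheel_axis (a point): Point on the vertical turning axis of the banding wheel, on top of its aluminium head (radius 108), 58 above the table; the axis runs straight up through the centre of the tub and of the lid (tub 200 across). Turns with the wheel: its x axis points from the lid's handle towards the lid's hinge, z up.
- wheel (a joint): Turn of wheel, tub and lid together about the vertical axis, rad, growing counter-clockwise seen from above. At 1.2 it stops hard: the tub's lug is then fully home under the bracket and the handle lies on the station's -x side. Starts between 0 and 0.5. Stiff bearing: it stays where it is left, about 0.25 N m to turn (about 3 N at the handle).
- lug (a point): Middle of the outer end of the orange lug (30 wide, 14 high) on the foot of the tub; 133 from the wheel axis.
- bracket (a point): Place under the arm of the steel bracket where the lug belongs, 133 from the wheel axis; at the stop the lug is straight below it, its flank against the bracket's upright.
- lid (a joint): Opening angle of the lid, rad: 0 shut on its rubber seal, growing as the handle end rises; at most 1.0. The rim at the handle end is 218 from the hinge, so a 30 mm gap there is about 0.14 rad.
- lid_rim (a point): Underside of the lid's rim at the handle end, 218 from the hinge. The rubber seal with its catch under the handle-side rim sticks: some 10 to 20 N upward at the handle to break it; the force is highest in the first 3 mm of lift and is gone after about 10 mm, then only about 2 to 4 N lift and carry the lid. Let go after that, the lid sinks back and rests at about 0.04.
- lid_hinge (a point): Middle of the lid's level hinge line, which is this point's y axis (the same direction as the handle bar), 112 from the wheel axis on the side opposite the handle, 160 above the table. Its x axis points away from the handle when the lid is shut.
- handle: White bar handle on the blue lid, opposite the hinge: a round level bar 12 thick, 90 long between its two end posts' centres, its centreline 40 above the lid's top (lid top 172 above the table, bar 212). Origin at the middle of the bar, y along the bar, z up when the lid is shut. It lies 85 from the wheel axis and 197 horizontally from the hinge line (52 above it). Fixed to the lid.
- loop_tool: Clay loop tool with a round wooden handle, 165 long, 18 thick, lying on the ware board on its -y side; leave it alone. Origin near its middle, underside.
- bowl: Small terracotta bowl, 76 across, 40 high, standing on the ware board on its +x +y corner; leave it alone. Origin at its underside.
- water_bottle: Clear water bottle with a grey cap, 68 across, 190 high, left of the board; leave it alone. Origin at its underside.
- carton: Plain green drink carton 60 x 45 x 110 high, right of the board; leave it alone. Origin at its underside.
- slip_cup: Blue cup 72 across, 85 high, left of the board near the robot; leave it alone. Origin at its underside.
- spatula: Spatula lying on the table right of the board, at the back; leave it alone. Origin at its underside.
- weight: Brass weight with a neck, 60 across, 50 high, left of the board at the back; leave it alone. Origin at its underside.

How it is judged:
On the way, in this order (a step that is already met when the one before it is completed fails the run):
1. tub turned fully home against the bracket, lid still shut (value of joint wheel above 1.14 rad and value of joint lid below 0.03 rad), for 0.2 s.
2. seal broken: lid pulled up by the handle, tub still home (value of joint lid above 0.07 rad and value of joint wheel above 1.12 rad and contact force between the fingers and handle above 0.4 N), for 0.1 s.
At the end, for the whole second after the job is handed in: Lid held still by the fingers on its handle, 0.085 to 0.215 rad open (gap at the handle-side rim about 18 to 46 mm), moving slower than 0.05 rad/s; tub within 0.08 rad of its stop under the bracket (value of joint lid between 0.085 and 0.215 rad and velocity of joint lid between -0.05 and 0.05 rad/s and value of joint wheel above 1.12 rad and contact force between the fingers and handle above 0.4 N); the arm keeps its last pose, push and grip.
It fails at once if lid opened (over 0.05 rad) while the tub is not home under the bracket (over 0.1 rad short) (value of joint lid above 0.05 rad and value of joint wheel below 1.1 rad).
It fails at once if lid flew wide open (over 0.38 rad, 80 mm gap) (value of joint lid above 0.38 rad).
It fails at once if another thing moved by more than 30 mm (distance of any of loop_tool, bowl, water_bottle, carton, slip_cup, spatula, weight from where it was at the start of the episode above 0.03 m).
It also fails if it takes over 42 s, if anything falls off the work surface, if the arm or the gripper's body presses on something with over 40 N, if the wrist force passes 120 N, or if a joint passes its speed limit or range.

## Robot

A 7-joint arm with a two-finger parallel gripper is mounted at the origin on the work surface. World frame = base frame: x ahead of the robot, y to its left, z up, the work surface at z = 0. Lengths are in m, angles in rad, forces in N, time in s.
With the tool pointing down it reaches from about 0.35 to 0.9 m from the base axis. Payload 7.2 kg.
Tool frame: the origin (TCP) lies between the finger pads; the fingertips stand 25 mm ahead of it and the grasp point (between the pads) lies 6 mm ahead of it; z points along the fingers, y is the direction in which the jaws open and shut (so a half turn about z gives the same grasp; the last joint's range is limited). The gripper opens to 88 mm and grips with 3 to 60 N. Pads are 20 mm wide; open, the fingers measure 115 mm over their backs; the gripper's body (75 mm by 178 mm) begins 61 mm behind the grasp point.
Start: joints at [1.254, 0.411, -0.013, 1.596, 0.006, 1.134, -0.082], TCP at [0.154, -0.606, 0.248] pointing down, gripper open.
Joint ranges: [-2.95, 2.95], [-0.29, 1.99], [-1.47, 1.44], [0.14, 2.54], [-1.03, 4.17], [0.13, 1.85], [-2.86, 2.86]. Speed limits (rad/s): [2.39, 2.39, 3.01, 3.01, 3.14, 3.14, 3.14].

## Interface

Orientations are given as a unit quaternion [w, x, y, z].
In Python, from workcell import robot, eyes gives the robot as it stands.
- The arm moves only by the tool arm_command, never from a script. Its argument "moves" is a list of rows, each an object of numbers: "dx", "dy", "dz": the shift along the tool's x, y, z in cm; "twist": the turn about the tool's z in rad; "grip": the finger opening in cm, from 0 to 8.78. In form: [{"dx": .., "dy": .., "dz": .., "twist": .., "grip": ..}, ...]. A call has 1 to 12 rows; each row is the pose to reach, as a shift and turn from the pose commanded when the call began, along the tool's axes at that moment; what a row does not reach only later rows make up. A row lasts 1/12 s, in which the tool goes at most 41.7 mm and 7.16 degrees, less where a joint would pass 70% of its speed; a pose out of reach is approached as far as the arm can. A call with a gripper value outside its range is refused whole. The fingers move at their own pace and stop on an object; the grip force is fixed at half the most. Time passes only in rows, so rows that repeat a pose let the fingers close. It gives the time, the measured TCP pose, the force and the opening at its end, in the units of the state.
- robot.observe(): the state, without advancing time (a new reading comes with each control period).
- eyes.get_image(name): name is "scene" or "top" or "wrist"; returns the picture (480x640x3 uint8, red, green, blue); there is no depth.
- eyes.get_calibration(name): a dict with "mtx" (3x3 intrinsics, pixels), "distortion" ([k1, k2, p1, p2, k3] as OpenCV has them; the pictures are not rectified), "cam_to_world" (4x4, takes a point from camera to world coordinates); the wrist camera has in their place "T_tool_cam" (4x4, takes a point from camera to tool coordinates, whose origin is the TCP and whose axes are the flange's). Camera axes: x right, y down, z forward; pixel columns grow to the right and rows downward; lengths in m; the calibration is good to about 2 mm. A picture is of the moment at which its call begins: read the wrist's pose just before it. get_calibration takes no time and is no camera call.
- robot.finish_job(): hands the job in, once; it reports no verdict.
The state is a dict: "t": time; "joint_positions": joint angles; "qd": joint speeds; "joint_efforts": joint torques, N m; "eef_pos": TCP position; "ee_rot": TCP orientation; "force": force on the tool from outside, world axes, zero at the start; "wrist_torque": the same for the moment, N m; "opening": finger opening in m.
Only numpy, scipy, OpenCV 4.12 (cv2) and the standard library are available. Lean on these libraries where they do the work, as an engineer would, in place of code of your own. Each camera call takes 0.05 s, during which the arm holds its last target.

## Working session

There is one attempt and no reset: what is moved stays moved. The work goes in short steps, Python scripts to look and compute and a tool call to move; the robot and the scene stay as the last step left them, time stands still between calls to the robot, and variables do not carry over. Pictures are saved under pics/ and viewed, and the job is handed in when it is done.

Besides the shell and the picture viewer there is one more tool, called in YAML: its name, and indented under it one key for each argument. arm_command: Moves the arm, as the interface text tells. Its arguments: {"type":"object","properties":{"moves":{"type":"array","items":{"type":"object","properties":{"dx":{"type":"number"},"dy":{"type":"number"},"dz":{"type":"number"},"twist":{"type":"number"},"grip":{"type":"number"}}}}},"required":["moves"]}

```bash
mkdir -p pics; ls; cat > h.py <<'E'
from workcell import robot, eyes
import numpy as np, cv2
def grab(n,f):
    im=eyes.get_image(n); cv2.imwrite('pics/'+f+'.png',cv2.cvtColor(im,cv2.COLOR_RGB2BGR)); return im
def ray(cal,px,T=None):
    M=np.array(cal['mtx']);d=np.array(cal['distortion'])
    T=np.array(cal['cam_to_world']) if T is None else T
    u=cv2.undistortPoints(np.array(px,float).reshape(-1,1,2),M,d).reshape(-1,2)
    v=np.c_[u,np.ones(len(u))]@T[:3,:3].T
    return T[:3,3],v
def onplane(cal,px,z,T=None):
    o,v=ray(cal,px,T); return o+v*((z-o[2])/v[:,2:3])
def proj(cal,P,T=None):
    T=np.array(cal['cam_to_world']) if T is None else T
    Ti=np.linalg.inv(T); r,_=cv2.Rodrigues(Ti[:3,:3])
    return cv2.projectPoints(np.array(P,float).reshape(-1,1,3),r,Ti[:3,3],np.array(cal['mtx']),np.array(cal['distortion']))[0].reshape(-1,2)
E
python3 - <<'E'
from h import *
s=robot.observe(); print(s)
grab('scene','s0');grab('top','t0')
for n in('scene','top','wrist'):print(n,eyes.get_calibration(n))
E
```

```text
pics
{'t': 0.0, 'joint_positions': array([ 1.25381734,  0.41185894, -0.01274322,  1.59704321,  0.00560979,
        1.13429816, -0.0822051 ]), 'qd': array([-2.15175125e-04, -1.83541200e-03,  6.08349428e-05, -1.05311379e-03,
       -1.29670108e-04,  7.49741804e-04,  1.97635855e-03]), 'joint_efforts': array([ 2.04152002e-04, -5.87943614e+01,  6.41705878e-01, -2.91073984e+01,
       -5.39038936e-02,  1.82802742e-02,  1.38515929e-04]), 'eef_pos': array([ 0.15374918, -0.60531129,  0.24683475]), 'ee_rot': array([-7.71342349e-04,  9.92270048e-01,  1.24094862e-01, -1.50901663e-04]), 'force': array([-0.44633749,  0.60294769,  1.33693874]), 'wrist_torque': array([ 0.01571381,  0.0167881 , -0.00164701]), 'opening': 0.08791423641648237}
scene {'mtx': array([[571.77225683,   0.        , 315.19514021],
       [  0.        , 571.77225683, 240.21445186],
       [  0.        ,   0.        ,   1.        ]]), 'distortion': array([-0.01015821,  0.        ,  0.        ,  0.        ,  0.        ]), 'cam_to_world': array([[ 0.17398025,  0.80889286, -0.56162551,  1.49509506],
       [ 0.98472763, -0.14667726
[... 582 characters left out ...]
.99404105,  1.69984278],
       [ 0.        ,  0.        ,  0.        ,  1.        ]])}
wrist {'mtx': array([[403.14189141,   0.        , 328.11740848],
       [  0.        , 403.14189141, 241.38147995],
       [  0.        ,   0.        ,   1.        ]]), 'distortion': array([-0.01097343,  0.        ,  0.        ,  0.        ,  0.        ]), 'T_tool_cam': array([[ 6.87725186e-04, -9.54353905e-01, -2.98677335e-01,
         8.21120517e-02],
       [ 9.99999534e-01,  8.58713969e-04, -4.41252647e-04,
         1.22980937e-04],
       [ 6.77589587e-04, -2.98676893e-01,  9.54354051e-01,
        -1.35128055e-01],
       [ 0.00000000e+00,  0.00000000e+00,  0.00000000e+00,
         1.00000000e+00]])}
```

View pics/s0.png

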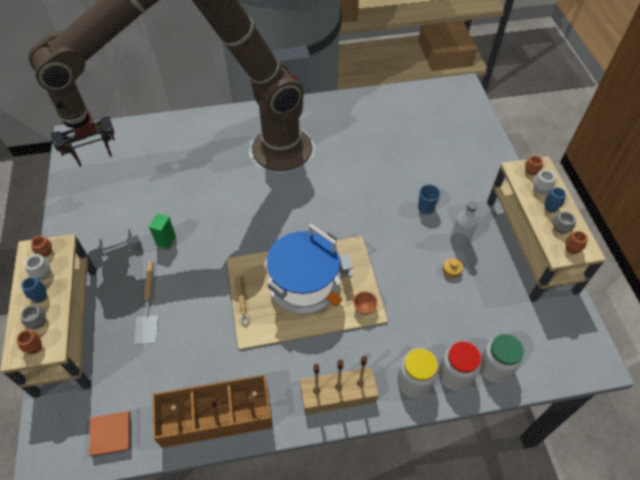

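View pics/t0.png

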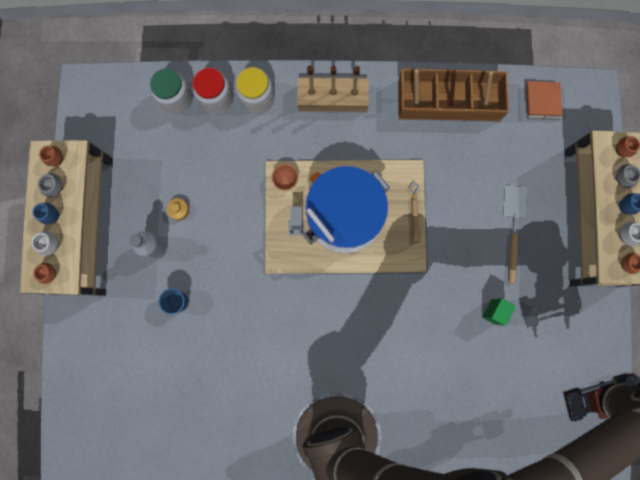

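The scene view shows the blue lid around (303,262) with the white handle at (323,239). In the top view the lid is at (346,208), the handle at (320,225), the orange lug at (315,177) and the bracket at (297,215). Next I'll measure these.

```bash
python3 - <<'E'
from h import *
im=cv2.imread('pics/t0.png'); cv2.imwrite('pics/t0z.png',cv2.resize(im[140:290,250:440],None,fx=4,fy=4,interpolation=cv2.INTER_CUBIC))
ct=eyes.get_calibration('top');cs=eyes.get_calibration('scene')
for f,cal,roi in(('t0',ct,(150,280,260,430)),('s0',cs,(220,320,225,390))):
    im=cv2.imread('pics/%s.png'%f); hsv=cv2.cvtColor(im,cv2.COLOR_BGR2HSV)
    m=cv2.inRange(hsv,(100,150,60),(125,255,255)); k=np.zeros_like(m);k[roi[0]:roi[1],roi[2]:roi[3]]=255;m&=k
    c=max(cv2.findContours(m,0,2)[0],key=cv2.contourArea)
    hull=cv2.convexHull(c).reshape(-1,2)
    P=onplane(cal,hull,0.172)[:,:2]
    # circle fit, drop outliers
    use=np.ones(len(P),bool)
    for _ in range(4):
        A=np.c_[2*P[use],np.ones(use.sum())];x=np.linalg.lstsq(A,(P[use]**2).sum(1),rcond=None)[0]
        r=np.sqrt(x[2]+x[0]**2+x[1]**2); e=np.abs(np.hypot(*(P-x[:2]).T)-r); use=e<max(.004,1.0*np.median(e))
    print(f,'lid centre',x[:2],'r',r,use.sum(),len(P))
    w=cv2.inRange(hsv,(0,0,170),(180,60,255))&k
    # white inside filled hull
    fm=np.zeros_like(m);cv2.fillPoly(fm,[hull.reshape(-1,1,2)],255); w2=w
    for cc in cv2.findContours(w2,0,2)[0]:
        a=cv2.contourArea(cc)
        if a>25: 
            rr=cv2.minAreaRect(cc);b=cv2.boxPoints(rr)
            s=sorted([(np.linalg.norm(b[i]-b[(i+1)%4]),i) for i in range(4)])
            e1=(b[s[0][1]]+b[(s[0][1]+1)%4])/2;e2=(b[s[1][1]]+b[(s[1][1]+1)%4])/2
            Q=onplane(cal,[e1,e2],.212); print(a,rr,Q[:,:2].round(4).tolist(),'mid',Q.mean(0).round(4),'len',np.linalg.norm(Q[0]-Q[1]))
E
```

```text
t0 lid centre [ 0.61449249 -0.01848888] r 0.10291130785327127 32 32
52.0 ((340.0, 266.5), (3.0, 22.0), 90.0) [[0.4577, -0.0297], [0.4572, 0.0242]] mid [ 0.4574 -0.0027  0.212 ] len 0.05385151000112652
42.5 ((354.1950988769531, 248.0411376953125), (6.239094257354736, 35.90263748168945), 77.125) [[0.5135, -0.0802], [0.4929, 0.0057]] mid [ 0.5032 -0.0373  0.212 ] len 0.08830093487270077
90.0 ((319.80914306640625, 224.7571563720703), (37.79944610595703, 3.2576045989990234), 51.8427734375) [[0.5968, 0.0772], [0.5234, 0.0187]] mid [0.5601 0.048  0.212 ] len 0.09383530977235359
s0 lid centre [ 0.61602276 -0.02043492] r 0.10230999962964749 31 31
249.0 ((308.2513732910156, 296.79351806640625), (12.140501022338867, 44.25249481201172), 80.07376098632812) [[0.755, 0.0328], [0.7572, -0.0858]] mid [ 0.7561 -0.0265  0.212 ] len 0.11855934798269027
114.0 ((346.7538757324219, 260.4307556152344), (15.962454795837402, 9.647637367248535), 74.74488067626953) [[0.6352, 0.0976], [0.6872, 0.0986]] mid [0.6612 0.0981 0.212 ] len 0.05197650101198684
56.5 ((322.1351318359375, 232.81080627441406), (29.991893768310547, 3.0224387645721436), 35.53767776489258) [[0.5193, 0.0184], [0.5925, 0.0764]] mid [0.5559 0.0474 0.212 ] len 0.09339869915665609
```

```bash
python3 - <<'E'
import cv2
im=cv2.imread('pics/s0.png'); cv2.imwrite('pics/s0z.png',cv2.resize(im[210:350,220:400],None,fx=4,fy=4,interpolation=cv2.INTER_CUBIC))
E
```

```text
(no output)
```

View pics/t0z.png

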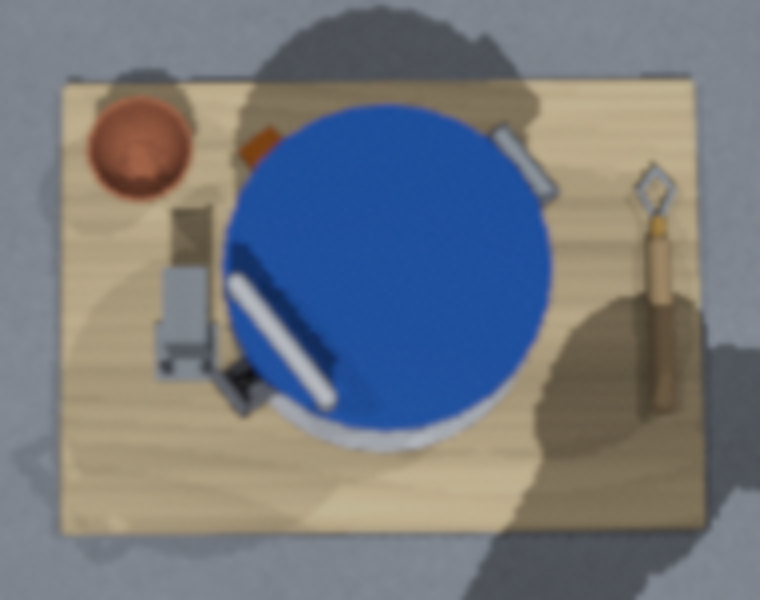

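View pics/s0z.png

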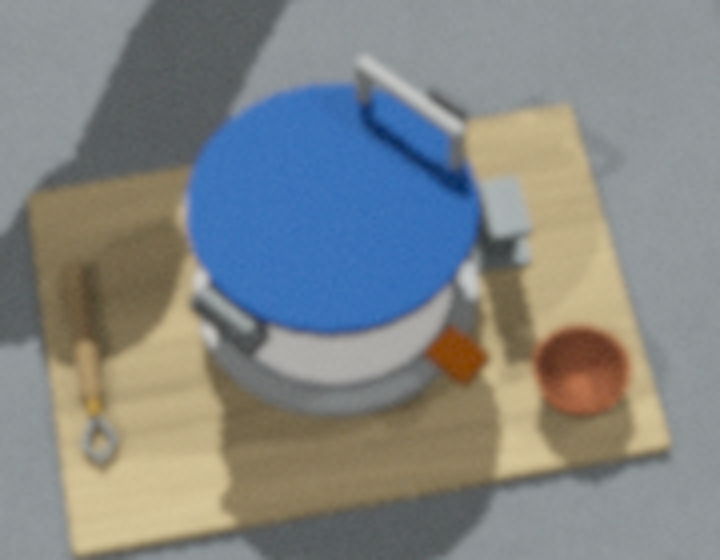

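```bash
cat >> h.py <<'E'
from scipy.spatial.transform import Rotation as Ro
def state():
    s=robot.observe(); q=s['ee_rot']; R=Ro.from_quat([q[1],q[2],q[3],q[0]]).as_matrix()
    return s,R,np.array(s['eef_pos'])
def totool(target,jawdeg=None):
    s,R,p=state(); d=R.T@(np.array(target)-p)*100
    a=np.degrees(np.arctan2(R[1,1],R[0,1])); 
    tw=None if jawdeg is None else -np.radians(jawdeg-a)
    print('t',s['t'],'p',p.round(4),'jaw deg',a.round(2),'F',s['force'].round(1),'open',round(s['opening'],4),'-> cm',d.round(2),'twist',tw)
E
python3 - <<'E'
from h import *
totool([0.153749,-.6053,.30]); totool([.559,.047,.30],-51)
s,R,p=state();print(R.round(3))
E
```

```text
t 0.1 p [ 0.1538 -0.6054  0.2469] jaw deg -75.75 F [0.9 1.1 0.2] open 0.0879 -> cm [ 0.   -0.01 -5.31] twist None
t 0.1 p [ 0.1538 -0.6054  0.2469] jaw deg -75.75 F [0.9 1.1 0.2] open 0.0879 -> cm [ 55.34 -53.26  -5.24] twist -0.43191164889708195
[[ 0.969  0.246 -0.   ]
 [ 0.246 -0.969  0.001]
 [-0.    -0.001 -1.   ]]
```

arm_command:
  moves:
    - {"dx": 1,"dy": -1,"dz": -2,"twist": 0,"grip": 8.5}
    - {"dx": 3.5,"dy": -3.4,"dz": -4,"twist": -0.03,"grip": 8.5}
    - {"dx": 6.2,"dy": -6,"dz": -5.2,"twist": -0.06,"grip": 8.5}
    - {"dx": 8.9,"dy": -8.6,"dz": -5.2,"twist": -0.09,"grip": 8.5}
    - {"dx": 11.6,"dy": -11.2,"dz": -5.2,"twist": -0.12,"grip": 8.5}
    - {"dx": 14.3,"dy": -13.8,"dz": -5.2,"twist": -0.15,"grip": 8.5}
    - {"dx": 17,"dy": -16.4,"dz": -5.2,"twist": -0.18,"grip": 8.5}
    - {"dx": 19.7,"dy": -19,"dz": -5.2,"twist": -0.2,"grip": 8.5}
    - {"dx": 22.4,"dy": -21.6,"dz": -5.2,"twist": -0.22,"grip": 8.5}
    - {"dx": 25.1,"dy": -24.2,"dz": -5.2,"twist": -0.24,"grip": 8.5}
    - {"dx": 27.8,"dy": -26.8,"dz": -5.2,"twist": -0.26,"grip": 8.5}
    - {"dx": 30.5,"dy": -29.4,"dz": -5.2,"twist": -0.28,"grip": 8.5}

```text
t: 1.1
eef_pos: [0.3775, -0.2439, 0.2996]
ee_rot: [0.0, 0.965, 0.262, -0.0]
force: [0.9, 0.5, 0.0]
opening: 0.085
```

```bash
python3 - <<'E'
from h import *
totool([.559,.047,.30],-51)
E
```

```text
t 1.1 p [ 0.3775 -0.2439  0.2996] jaw deg -59.65 F [0.9 0.5 0. ] open 0.085 -> cm [ 30.36 -15.94  -0.05] twist -0.15104707252458086
```

arm_command:
  moves:
    - {"dx": 3,"dy": -1.6,"dz": 0,"twist": -0.02,"grip": 8.5}
    - {"dx": 6.3,"dy": -3.3,"dz": 0,"twist": -0.04,"grip": 8.5}
    - {"dx": 9.6,"dy": -5,"dz": 0,"twist": -0.06,"grip": 8.5}
    - {"dx": 12.9,"dy": -6.8,"dz": 0,"twist": -0.08,"grip": 8.5}
    - {"dx": 16.2,"dy": -8.5,"dz": 0,"twist": -0.1,"grip": 8.5}
    - {"dx": 19.5,"dy": -10.2,"dz": 0,"twist": -0.12,"grip": 8.5}
    - {"dx": 22.8,"dy": -12,"dz": 0,"twist": -0.13,"grip": 8.5}
    - {"dx": 26,"dy": -13.6,"dz": 0,"twist": -0.14,"grip": 8.5}
    - {"dx": 28.5,"dy": -15,"dz": 0,"twist": -0.15,"grip": 8.5}
    - {"dx": 30,"dy": -15.8,"dz": 0,"twist": -0.15,"grip": 8.5}
    - {"dx": 30.4,"dy": -15.9,"dz": 0,"twist": -0.15,"grip": 8.5}
    - {"dx": 30.4,"dy": -15.9,"dz": 0,"twist": -0.15,"grip": 8.5}

```text
t: 2.1
eef_pos: [0.5594, 0.0459, 0.299]
ee_rot: [-0.0, 0.943, 0.334, -0.0]
force: [-0.2, 0.6, 0.0]
opening: 0.0847
```

```bash
python3 - <<'E'
from h import *
totool([.559,.047,.30],-51)
s,R,p=state(); im=grab('wrist','w1'); np.savez('w1.npz',R=R,p=p)
E
```

```text
t 2.1 p [0.5594 0.0459 0.299 ] jaw deg -50.99 F [-0.2  0.6  0. ] open 0.0847 -> cm [ 0.04 -0.11 -0.1 ] twist 0.00023917691995615554
```

View pics/w1.png

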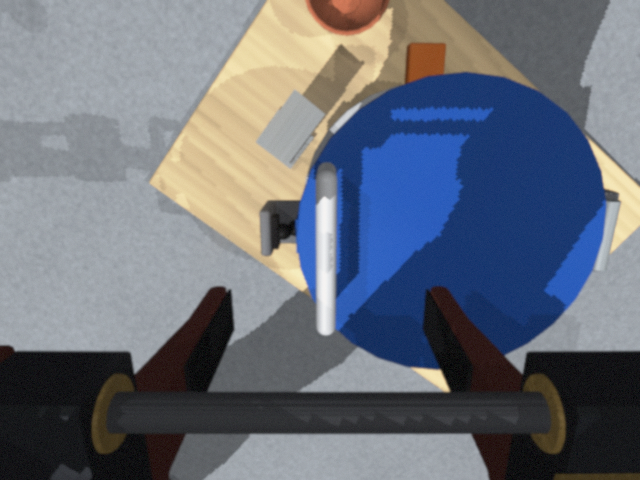

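The wrist view shows the white bar upright at column 326, rows 163–335, centred between the fingers. The lug is at (427,60) and the bracket at (290,128). I'll refine the positions from these.

```bash
python3 - <<'E'
from h import *
d=np.load('w1.npz');T=np.eye(4);T[:3,:3]=d['R'];T[:3,3]=d['p']
cal=eyes.get_calibration('wrist');T=T@np.array(cal['T_tool_cam'])
Q=onplane(cal,[[326,167],[326,331]],.212,T);print(Q.round(4),'mid',Q.mean(0),np.linalg.norm(Q[0]-Q[1]))
im=cv2.imread('pics/w1.png');hsv=cv2.cvtColor(im,cv2.COLOR_BGR2HSV)
m=cv2.inRange(hsv,(100,150,40),(125,255,255));c=max(cv2.findContours(m,0,1)[0],key=cv2.contourArea)
P=onplane(cal,cv2.convexHull(c).reshape(-1,2),.172,T)[:,:2]
A=np.c_[2*P,np.ones(len(P))];x=np.linalg.lstsq(A,(P**2).sum(1),rcond=None)[0];r=np.sqrt(x[2]+x[0]**2+x[1]**2)
print('lid',x[:2],r,'resid',np.abs(np.hypot(*(P-x[:2]).T)-r).max())
h=Q.mean(0)[:2]-x[:2];print('handle rel',h,np.hypot(*h),np.degrees(np.arctan2(h[1],h[0])),'bar dir',np.degrees(np.arctan2(*(Q[0]-Q[1])[[1,0]])))
# board yaw from top view corners
ct=eyes.get_calibration('top')
print(onplane(ct,[[250+62/4,140+85/4],[250+694/4,140+78/4],[250+706/4,140+528/4],[250+62/4,140+534/4]],.012).round(4))
totool([Q[:,0].mean(),Q[:,1].mean(),.216])
E
```

```text
[[0.6014 0.0817 0.212 ]
 [0.523  0.0183 0.212 ]] mid [0.56218076 0.04998772 0.212     ] 0.10084197635389217
lid [ 0.61366047 -0.01576065] 0.10348481312897895 resid 0.0023126355012281496
handle rel [-0.05147971  0.06574836] 0.08350453678591381 128.0602638014153 bar dir 38.96302005794242
[[ 0.7679  0.2079  0.012 ]
 [ 0.7776 -0.2416  0.012 ]
 [ 0.4575 -0.2471  0.012 ]
 [ 0.4491  0.2007  0.012 ]]
t 2.15 p [0.5591 0.0445 0.2991] jaw deg -51.09 F [-0.2 -0.2  0.8] open 0.0852 -> cm [ 0.6  -0.23  8.31] twist None
```

arm_command:
  moves:
    - {"dx": 0.3,"dy": -0.15,"dz": 2,"twist": 0,"grip": 8.5}
    - {"dx": 0.3,"dy": -0.15,"dz": 5,"twist": 0,"grip": 8.0}
    - {"dx": 0.3,"dy": -0.15,"dz": 7,"twist": 0,"grip": 7.0}
    - {"dx": 0.3,"dy": -0.15,"dz": 8,"twist": 0,"grip": 6.0}
    - {"dx": 0.3,"dy": -0.15,"dz": 8.3,"twist": 0,"grip": 5.0}
    - {"dx": 0.3,"dy": -0.15,"dz": 8.3,"twist": 0,"grip": 3.5}
    - {"dx": 0.3,"dy": -0.15,"dz": 8.3,"twist": 0,"grip": 3}

```text
t: 2.73
eef_pos: [0.5613, 0.0475, 0.2178]
ee_rot: [0.0, 0.943, 0.332, 0.001]
force: [-0.9, -0.4, 0.5]
opening: 0.0502
```

```bash
python3 - <<'E'
from h import *
totool([.561,.0485,.216])
s,R,p=state(); im=grab('wrist','w2'); np.savez('w2.npz',R=R,p=p)
E
```

```text
t 2.7333 p [0.5613 0.0475 0.2178] jaw deg -51.16 F [-0.9 -0.4  0.5] open 0.0502 -> cm [ 0.04 -0.09  0.18] twist None
```

View pics/w2.png

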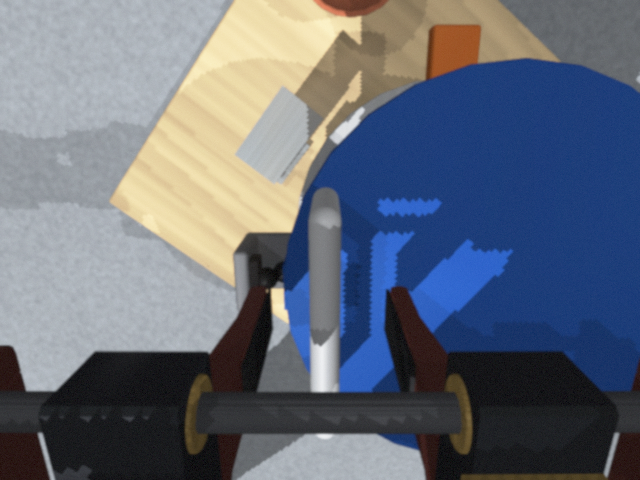

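The bar at column 325 sits between the fingers (255 to 403) and runs parallel to the pads, so I'll close.

arm_command:
  moves:
    - {"dx": 0,"dy": -0.05,"dz": 0.05,"twist": 0,"grip": 2}
    - {"dx": 0,"dy": -0.05,"dz": 0.05,"twist": 0,"grip": 1}
    - {"dx": 0,"dy": -0.05,"dz": 0.05,"twist": 0,"grip": 0}
    - {"dx": 0,"dy": -0.05,"dz": 0.05,"twist": 0,"grip": 0}
    - {"dx": 0,"dy": -0.05,"dz": 0.05,"twist": 0,"grip": 0}
    - {"dx": 0,"dy": -0.05,"dz": 0.05,"twist": 0,"grip": 0}
    - {"dx": 0,"dy": -0.05,"dz": 0.05,"twist": 0,"grip": 0}

```text
t: 3.37
eef_pos: [0.5604, 0.0486, 0.2163]
ee_rot: [-0.0, 0.943, 0.333, 0.0]
force: [-0.6, 0.7, 1.6]
opening: 0.0114
```

```bash
python3 - <<'E'
from h import *
s,R,p=state(); print(s['opening'],s['force'],s['wrist_torque'])
ax=np.array([.614,-.018]); h=p[:2]-ax; print('p',p,'r',np.hypot(*h),'ang',np.degrees(np.arctan2(h[1],h[0])))
# arc rows from current pose, radius about axis through TCP (current r)
for th in np.arange(4,61,4.):
    t=np.radians(th); q=ax+[[np.cos(t),-np.sin(t)],[np.sin(t),np.cos(t)]]@h
    d=R.T@np.r_[q-p[:2],0]*100; print(th,'dx %.2f dy %.2f tw %.3f'%(d[0],d[1],-t))
E
```

```text
0.011428560672757028 [-0.56005776  0.66982724  1.60823492] [ 0.07055961  0.20360739 -0.01345587]
p [0.56039975 0.04857723 0.21628835] r 0.08547230161472974 ang 128.8369782419199
4.0 dx -0.60 dy 0.02 tw -0.070
8.0 dx -1.19 dy 0.08 tw -0.140
12.0 dx -1.78 dy 0.18 tw -0.209
16.0 dx -2.36 dy 0.33 tw -0.279
20.0 dx -2.92 dy 0.51 tw -0.349
24.0 dx -3.48 dy 0.73 tw -0.419
28.0 dx -4.01 dy 1.00 tw -0.489
32.0 dx -4.53 dy 1.29 tw -0.559
36.0 dx -5.03 dy 1.63 tw -0.628
40.0 dx -5.50 dy 1.99 tw -0.698
44.0 dx -5.94 dy 2.39 tw -0.768
48.0 dx -6.36 dy 2.82 tw -0.838
52.0 dx -6.74 dy 3.28 tw -0.908
56.0 dx -7.09 dy 3.76 tw -0.977
60.0 dx -7.41 dy 4.27 tw -1.047
```

arm_command:
  moves:
    - {"dx": -0.3,"dy": 0.0,"dz": 0,"twist": -0.035,"grip": 0}
    - {"dx": -0.6,"dy": 0.02,"dz": 0,"twist": -0.07,"grip": 0}
    - {"dx": -0.9,"dy": 0.05,"dz": 0,"twist": -0.105,"grip": 0}
    - {"dx": -1.19,"dy": 0.08,"dz": 0,"twist": -0.14,"grip": 0}
    - {"dx": -1.49,"dy": 0.13,"dz": 0,"twist": -0.175,"grip": 0}
    - {"dx": -1.78,"dy": 0.18,"dz": 0,"twist": -0.21,"grip": 0}
    - {"dx": -2.07,"dy": 0.25,"dz": 0,"twist": -0.245,"grip": 0}
    - {"dx": -2.36,"dy": 0.33,"dz": 0,"twist": -0.28,"grip": 0}
    - {"dx": -2.64,"dy": 0.42,"dz": 0,"twist": -0.315,"grip": 0}
    - {"dx": -2.92,"dy": 0.51,"dz": 0,"twist": -0.35,"grip": 0}

```text
t: 4.2
eef_pos: [0.5412, 0.0266, 0.2163]
ee_rot: [-0.0, 0.87, 0.493, 0.001]
force: [-0.0, 2.0, 0.5]
opening: 0.0112
```

```bash
cat > arc.py <<'E'
from h import *
s,R,p=state(); print(s['t'],s['opening'],s['force'].round(2),s['wrist_torque'].round(3),'jaw',np.degrees(np.arctan2(R[1,1],R[0,1])))
ax=np.array([.614,-.018]); h=p[:2]-ax; print('p',p,'r',np.hypot(*h),'ang',np.degrees(np.arctan2(h[1],h[0])))
for th in np.arange(4,41,4.):
    t=np.radians(th); q=ax+[[np.cos(t),-np.sin(t)],[np.sin(t),np.cos(t)]]@h
    d=R.T@np.r_[q-p[:2],0]*100; print(th,'dx %.2f dy %.2f tw %.3f'%(d[0],d[1],-t))
E
python3 arc.py
```

```text
4.2 0.011207171039193654 [-0.04  1.96  0.51] [ 0.361 -0.25  -0.156] jaw -30.939202283134367
p [0.54118544 0.02664243 0.21629416] r 0.08541022578317396 ang 148.48763821643684
4.0 dx -0.60 dy 0.01 tw -0.070
8.0 dx -1.19 dy 0.07 tw -0.140
12.0 dx -1.78 dy 0.17 tw -0.209
16.0 dx -2.36 dy 0.31 tw -0.279
20.0 dx -2.93 dy 0.49 tw -0.349
24.0 dx -3.48 dy 0.70 tw -0.419
28.0 dx -4.02 dy 0.96 tw -0.489
32.0 dx -4.54 dy 1.25 tw -0.559
36.0 dx -5.04 dy 1.58 tw -0.628
40.0 dx -5.51 dy 1.94 tw -0.698
```

arm_command:
  moves:
    - {"dx": -0.3,"dy": 0.0,"dz": 0,"twist": -0.035,"grip": 0}
    - {"dx": -0.6,"dy": 0.01,"dz": 0,"twist": -0.07,"grip": 0}
    - {"dx": -0.9,"dy": 0.04,"dz": 0,"twist": -0.105,"grip": 0}
    - {"dx": -1.19,"dy": 0.07,"dz": 0,"twist": -0.14,"grip": 0}
    - {"dx": -1.49,"dy": 0.12,"dz": 0,"twist": -0.175,"grip": 0}
    - {"dx": -1.78,"dy": 0.17,"dz": 0,"twist": -0.21,"grip": 0}
    - {"dx": -2.07,"dy": 0.24,"dz": 0,"twist": -0.245,"grip": 0}
    - {"dx": -2.36,"dy": 0.31,"dz": 0,"twist": -0.28,"grip": 0}
    - {"dx": -2.65,"dy": 0.4,"dz": 0,"twist": -0.315,"grip": 0}
    - {"dx": -2.93,"dy": 0.49,"dz": 0,"twist": -0.35,"grip": 0}
    - {"dx": -3.48,"dy": 0.7,"dz": 0,"twist": -0.42,"grip": 0}

```text
t: 5.12
eef_pos: [0.5295, -0.0062, 0.2163]
ee_rot: [0.0, 0.748, 0.664, 0.001]
force: [2.8, 0.4, -0.9]
opening: 0.0111
```

```bash
python3 arc.py; python3 -c "
from h import *
im=grab('scene','s3'); im=cv2.imread('pics/s3.png'); cv2.imwrite('pics/s3z.png',cv2.resize(im[210:350,220:400],None,fx=4,fy=4,interpolation=cv2.INTER_CUBIC))"
```

```text
5.1167 0.011089105506143641 [ 2.76  0.37 -0.88] [ 0.278 -0.62  -0.205] jaw -6.864369244804287
p [ 0.52954294 -0.00623828  0.21631816] r 0.08527211466455503 ang 172.07182160608915
4.0 dx -0.60 dy 0.01 tw -0.070
8.0 dx -1.19 dy 0.06 tw -0.140
12.0 dx -1.78 dy 0.15 tw -0.209
16.0 dx -2.36 dy 0.29 tw -0.279
20.0 dx -2.93 dy 0.46 tw -0.349
24.0 dx -3.48 dy 0.67 tw -0.419
28.0 dx -4.02 dy 0.92 tw -0.489
32.0 dx -4.54 dy 1.21 tw -0.559
36.0 dx -5.04 dy 1.54 tw -0.628
40.0 dx -5.52 dy 1.89 tw -0.698
```

View pics/s3z.png

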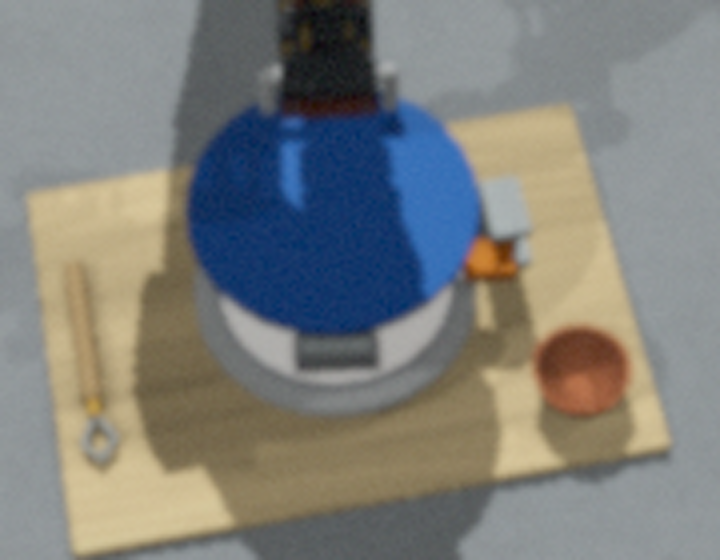

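The lug is at (492,258) and partly under the bracket. The handle is well gripped and about 9° remain. I'll push on to the stop.

arm_command:
  moves:
    - {"dx": -0.3,"dy": 0.0,"dz": 0,"twist": -0.035,"grip": 0}
    - {"dx": -0.6,"dy": 0.01,"dz": 0,"twist": -0.07,"grip": 0}
    - {"dx": -0.9,"dy": 0.04,"dz": 0,"twist": -0.105,"grip": 0}
    - {"dx": -1.19,"dy": 0.06,"dz": 0,"twist": -0.14,"grip": 0}
    - {"dx": -1.4,"dy": 0.09,"dz": 0,"twist": -0.16,"grip": 0}
    - {"dx": -1.5,"dy": 0.09,"dz": 0,"twist": -0.16,"grip": 0}
    - {"dx": -1.5,"dy": 0.09,"dz": 0,"twist": -0.16,"grip": 0}

```text
t: 5.75
eef_pos: [0.5288, -0.0196, 0.2163]
ee_rot: [-0.001, 0.693, 0.72, 0.002]
force: [3.6, 8.2, -2.7]
opening: 0.011
```

```bash
python3 arc.py|head -2
```

```text
5.75 0.010984347372661274 [ 3.57  8.24 -2.68] [ 1.664 -0.781 -0.213] jaw 2.1849792831299717
p [ 0.52881209 -0.01958649  0.216335  ] r 0.08520267700116298 ang -178.93307866349812
```

arm_command:
  moves:
    - {"dx": -0.1,"dy": 0.0,"dz": 0,"twist": 0,"grip": 0}
    - {"dx": -0.2,"dy": 0.0,"dz": 0,"twist": 0,"grip": 0}
    - {"dx": -0.3,"dy": 0.0,"dz": 0,"twist": 0,"grip": 0}
    - {"dx": -0.3,"dy": 0.0,"dz": 0,"twist": 0,"grip": 0}

```text
t: 6.08
eef_pos: [0.5288, -0.0198, 0.2164]
ee_rot: [-0.002, 0.693, 0.721, 0.003]
force: [3.9, 15.6, -3.4]
opening: 0.0112
```

```bash
python3 arc.py|head -2; python3 -c "
from h import *
im=grab('scene','s4'); im=cv2.imread('pics/s4.png'); cv2.imwrite('pics/s4z.png',cv2.resize(im[210:350,220:400],None,fx=4,fy=4,interpolation=cv2.INTER_CUBIC))
im=grab('wrist','w4')"
```

```text
6.0833 0.01124122003278326 [ 3.95 15.62 -3.37] [ 3.173 -0.673 -0.23 ] jaw 2.3109431892568852
p [ 0.52881659 -0.0197556   0.21636124] r 0.08520149509494998 ang -178.81931924491002
```

View pics/s4z.png

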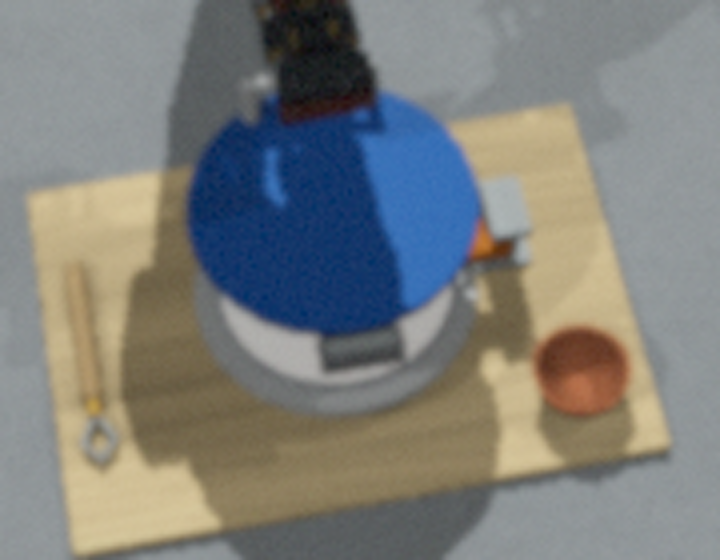

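View pics/w4.png

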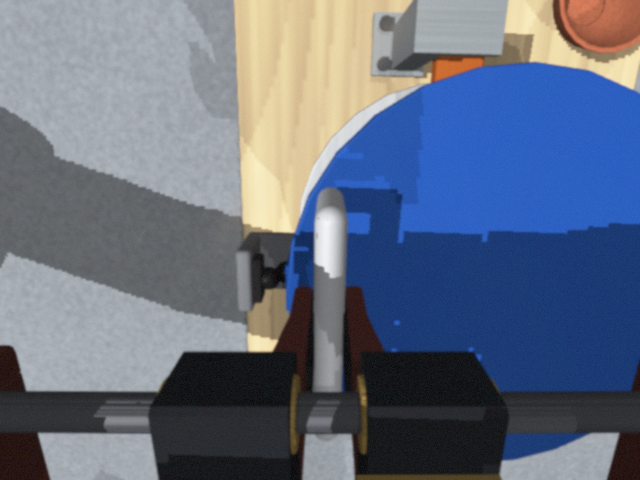

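The lug is now against the bracket's upright: 3 mm more command gave only 0.2 mm of motion, while the force rose to 15.6 N. I'll ease the side load so the grip friction is available for lifting, then start the pull.

arm_command:
  moves:
    - {"dx": 0.2,"dy": 0.0,"dz": 0,"twist": 0,"grip": 0}
    - {"dx": 0.35,"dy": 0.0,"dz": 0,"twist": 0,"grip": 0}
    - {"dx": 0.35,"dy": 0.03,"dz": -0.1,"twist": 0,"grip": 0}
    - {"dx": 0.35,"dy": 0.06,"dz": -0.2,"twist": 0,"grip": 0}
    - {"dx": 0.35,"dy": 0.08,"dz": -0.3,"twist": 0,"grip": 0}
    - {"dx": 0.35,"dy": 0.11,"dz": -0.4,"twist": 0,"grip": 0}
    - {"dx": 0.35,"dy": 0.14,"dz": -0.5,"twist": 0,"grip": 0}
    - {"dx": 0.35,"dy": 0.14,"dz": -0.5,"twist": 0,"grip": 0}

```text
t: 6.85
eef_pos: [0.5298, -0.0195, 0.2199]
ee_rot: [-0.001, 0.694, 0.72, 0.001]
force: [5.2, 6.7, -10.7]
opening: 0.0111
```

```bash
python3 arc.py|head -2
```

```text
6.85 0.01113725305827633 [  5.23   6.72 -10.73] [ 1.37  -1.25  -0.252] jaw 2.176635303709596
p [ 0.5297555  -0.01954452  0.21990899] r 0.08425865331465775 ang -178.94966682239837
```

arm_command:
  moves:
    - {"dx": 0,"dy": 0.03,"dz": -0.1,"twist": 0,"grip": 0}
    - {"dx": 0,"dy": 0.06,"dz": -0.2,"twist": 0,"grip": 0}
    - {"dx": 0,"dy": 0.09,"dz": -0.3,"twist": 0,"grip": 0}
    - {"dx": 0,"dy": 0.12,"dz": -0.4,"twist": 0,"grip": 0}
    - {"dx": 0,"dy": 0.15,"dz": -0.5,"twist": 0,"grip": 0}
    - {"dx": 0,"dy": 0.15,"dz": -0.5,"twist": 0,"grip": 0}

```text
t: 7.35
eef_pos: [0.5316, -0.0195, 0.2262]
ee_rot: [-0.001, 0.694, 0.72, 0.002]
force: [3.5, 7.1, -3.4]
opening: 0.0113
```

```bash
python3 arc.py|head -2; python3 -c "
from h import *
im=grab('wrist','w5')"
```

```text
7.35 0.01133075405157051 [ 3.5   7.12 -3.41] [ 1.304 -0.682 -0.214] jaw 2.170695617707173
p [ 0.53163796 -0.01950028  0.22623068] r 0.08237570407247025 ang -178.9564340914031
```

View pics/w5.png

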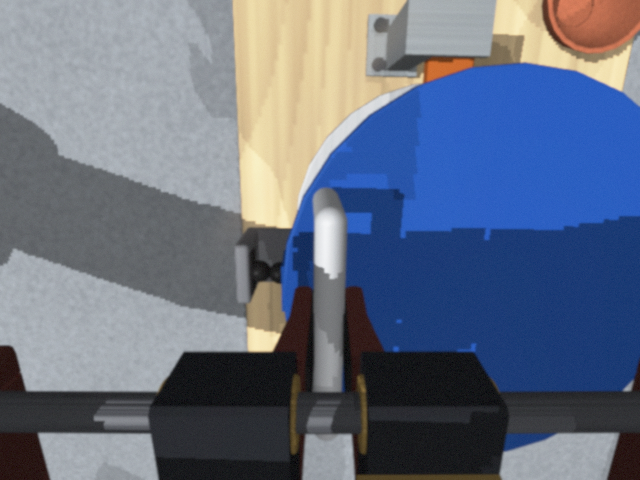

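The bar keeps its place in the fingers at column 330 and the lift force fell from 10.7 N to 3.4 N. The seal has broken at about 10 mm of lift. I'll go on to about 28 mm at the handle.

arm_command:
  moves:
    - {"dx": 0,"dy": 0.06,"dz": -0.2,"twist": 0,"grip": 0}
    - {"dx": 0,"dy": 0.13,"dz": -0.4,"twist": 0,"grip": 0}
    - {"dx": 0,"dy": 0.2,"dz": -0.6,"twist": 0,"grip": 0}
    - {"dx": 0,"dy": 0.27,"dz": -0.8,"twist": 0,"grip": 0}
    - {"dx": 0,"dy": 0.34,"dz": -1.0,"twist": 0,"grip": 0}
    - {"dx": 0,"dy": 0.42,"dz": -1.2,"twist": 0,"grip": 0}
    - {"dx": 0,"dy": 0.5,"dz": -1.4,"twist": 0,"grip": 0}
    - {"dx": 0,"dy": 0.57,"dz": -1.6,"twist": 0,"grip": 0}
    - {"dx": 0,"dy": 0.64,"dz": -1.8,"twist": 0,"grip": 0}
    - {"dx": 0,"dy": 0.64,"dz": -1.8,"twist": 0,"grip": 0}
    - {"dx": 0,"dy": 0.64,"dz": -1.8,"twist": 0,"grip": 0}
    - {"dx": 0,"dy": 0.64,"dz": -1.8,"twist": 0,"grip": 0}

```text
t: 8.4
eef_pos: [0.5379, -0.0194, 0.2439]
ee_rot: [-0.001, 0.694, 0.72, 0.002]
force: [4.0, 5.4, -6.0]
opening: 0.0114
```

```bash
python3 arc.py|head -2; python3 -c "
from h import *
grab('wrist','w6');grab('scene','s6'); im=cv2.imread('pics/s6.png'); cv2.imwrite('pics/s6z.png',cv2.resize(im[210:350,220:400],None,fx=4,fy=4,interpolation=cv2.INTER_CUBIC))
grab('top','t6'); im=cv2.imread('pics/t6.png'); cv2.imwrite('pics/t6z.png',cv2.resize(im[140:290,250:440],None,fx=4,fy=4,interpolation=cv2.INTER_CUBIC))"
```

```text
8.4 0.01139862948622007 [ 3.99  5.41 -6.02] [ 1.284 -0.929 -0.154] jaw 2.1699521161229263
p [ 0.53793009 -0.01936683  0.24392812] r 0.07608218666478539 ang -178.97061211056266
```

View pics/w6.png

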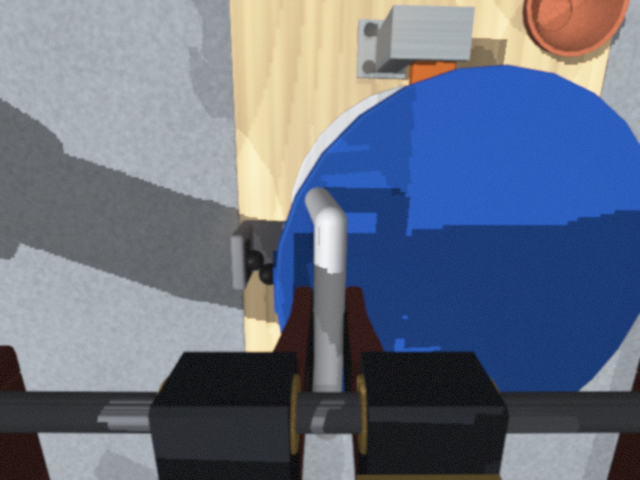

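View pics/s6z.png

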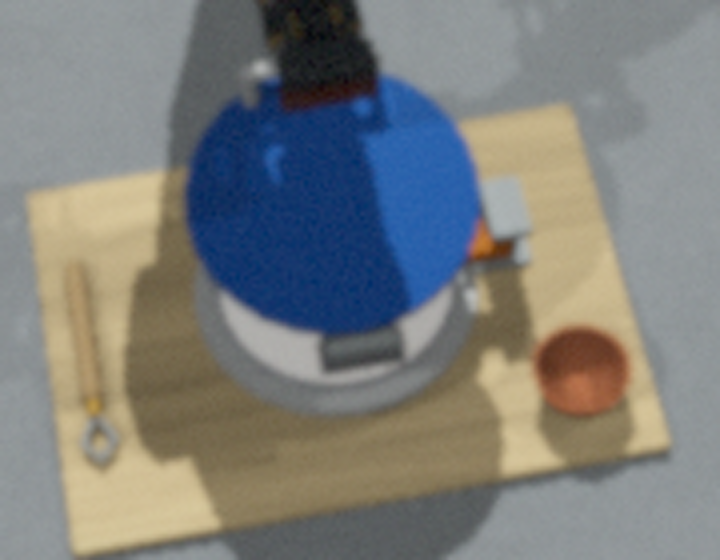

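View pics/t6.png

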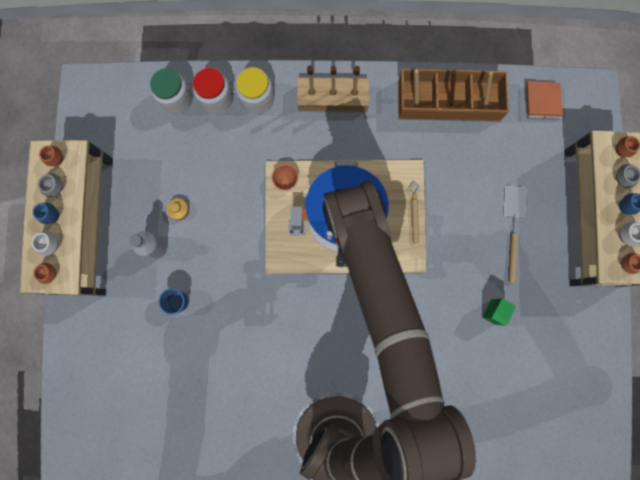

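The TCP is up 27.6 mm and has moved 9.1 mm towards the hinge, which matches a lid angle of about 0.144 rad. The bar is still centred in the fingers at column 330, the lug is still under the bracket at (432,72), and the other things are in place. I'll check that it's still and hand in.

arm_command:
  moves:
    - {"dx": 0,"dy": 0,"dz": 0,"twist": 0,"grip": 0}
    - {"dx": 0,"dy": 0,"dz": 0,"twist": 0,"grip": 0}
    - {"dx": 0,"dy": 0,"dz": 0,"twist": 0,"grip": 0}
    - {"dx": 0,"dy": 0,"dz": 0,"twist": 0,"grip": 0}

```text
t: 8.88
eef_pos: [0.5379, -0.0193, 0.2439]
ee_rot: [-0.001, 0.694, 0.72, 0.002]
force: [4.8, 5.4, -5.2]
opening: 0.0111
```

```bash
python3 arc.py|head -2; python3 -c "
from h import *
print(state()[0]['qd'].round(4))
print(robot.finish_job())"
```

```text
8.8833 0.011144307480283893 [ 4.76  5.43 -5.17] [ 1.217 -0.87  -0.235] jaw 2.17315420472777
p [ 0.53791968 -0.01931095  0.24392296] r 0.07609161587172442 ang -179.01282826121312
[ 0.0011 -0.0003  0.0004  0.0023 -0.0007  0.0012  0.0014]
the job is handed in; nothing more can be done
None
```

The tub is home under the bracket, and the gripper is holding the lid still and about 3 cm open. I handed the job in at about 8.9 s; no verdict is reported.

- **Turning:** I gripped the white handle across its bar and turned the tub counter-clockwise about 52° to the stop. There, 3 mm more command moved it only 0.2 mm while the force rose to 15.6 N. The handle ended at about 181°, where the measured board yaw put the stop, and the pictures showed the lug under the bracket.
- **Opening:** I eased the side push to about 5–7 N towards the stop, then pulled the lid up. The pull read 10.7 N at 3.5 mm of lift and dropped to about 3 N at 10 mm, so the seal broke.
- **Last checks:** The handle has risen 27.6 mm and moved 9.1 mm towards the hinge. That is about 0.144 rad, or roughly 31 mm at the rim. Joint speeds were close to zero, the fingers held the bar at an 11 mm opening, and the last pictures showed the lug still under the bracket and the other things where they were.

None of these checks failed. The only disagreement was that the camera estimates of the lid centre and handle differed by up to about 5 mm, and following the turn by hand force and position made that harmless.

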